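# Change the module in the contact tester and work its two-stage plunger

### The arm

A 6-joint arm with a two-finger parallel gripper is mounted at the origin on the work surface. World frame = base frame: x ahead of the robot, y to its left, z up, the work surface at z = 0. Lengths are in m, angles in rad, forces in N, time in s.
With the tool pointing down it reaches from about 0.3 to 0.775 m from the base axis. Payload 14.6 kg.
Tool frame: the origin (TCP) lies midway between the tips of the shut fingers; the grasp point (between the pads) lies 19 mm behind it; z points along the fingers, y is the line along which they close (so a half turn about z gives the same grasp; the last joint's range is limited). The gripper opens to 94 mm and grips with 3 to 60 N. Pads are 16 mm wide; open, the fingers measure 119 mm over their backs; the gripper's body (75 mm by 177 mm) begins 78 mm behind the grasp point.
Start: joints at [1.082, 0.3, 1.521, -0, 1.321, -0.067], TCP at [0.225, 0.502, 0.205] pointing down, gripper open.
Joint ranges: [-3.03, 3.03], [-0.79, 2.21], [0.23, 2.52], [-1.04, 4.18], [0, 3.07], [-2.55, 2.55]. Speed limits (rad/s): [2.22, 2.22, 2.57, 3.14, 3.14, 3.14].

### API

Orientations are given as [roll, pitch, yaw] about the fixed x, y, z axes, in that order (R = Rz(yaw) Ry(pitch) Rx(roll)).
In Python, from station import telemetry, optics, ctrl gives the robot as it stands.
- The arm moves only by the tool carry_out, never from a script. Its argument "plan" is a list that holds one entry, the list of rows, each a list of 7 numbers: the shift along the tool's x, y, z in mm, then the turn, a rotation vector about the tool's x, y, z in rad, then the finger opening in mm, from 0 to 94. A call has 1 to 20 rows; each row shifts and turns the commanded pose from where the row before left it, along the tool's axes as they then stand; what a row does not reach is not made up. A row lasts 1/12 s, in which the tool goes at most 41.7 mm and 7.16 degrees, less where a joint would pass 70% of its speed; a pose out of reach is approached as far as the arm can. A call with a gripper value outside its range is refused whole. The fingers move at their own pace and stop on an object; "squeeze" is the grip in N (left out, the last holds). Time passes only in rows, so rows that do not move let the fingers close. It gives the time, the measured TCP pose, the force, the opening and the grip force at its end, in the units of the state.
- telemetry.get_obs(): the state, without advancing time (a new reading comes with each control period).
- optics.camera(name): name is "side" or "top"; returns a dict with "pixels" (384x512x3 uint8, red, green, blue), "intrinsics" (3x3 intrinsics, pixels), "dist_coeffs" ([k1, k2, p1, p2, k3] as OpenCV has them; the pictures are not rectified), "origin" and "rotation" of the camera in the world. Camera axes: x right, y down, z forward; pixel columns grow to the right and rows downward; lengths in m; the calibration is good to about 2 mm. A picture is of the moment at which its call begins. There is no depth.
- ctrl.hand_in(): hands the job in; it is judged then, once.
The state is a dict: "time_s": time; "qpos": joint angles; "joint_vel": joint speeds; "tau": joint torques, N m; "ee_pos": TCP position; "eef_rot": TCP orientation; "force": force on the tool from outside, world axes, zero at the start; "moment": the same for the moment, N m; "grip_width": finger opening in m; "grip_force": force on a finger pad.
Only numpy, scipy, OpenCV 4.12 (cv2) and the standard library are available. Lean on these libraries where they do the work, as an engineer would, in place of code of your own. Each camera call takes 0.05 s, during which the arm holds its last target. There are 200 camera calls.

### The job

The module lying in the contact tester's nest is finished: set it down upright in the empty grey tray, then set the fresh module (the loose one with two brass studs on top) upright in the nest in its place, without dropping either. Then press the tester's plunger down to its soft first stop and pause there for a second, push on to the stiff second stop and hold there for a second, and let it spring fully back up. Leave the module with the single wide knob and everything else on the bench undisturbed.

Things in the scene. Friction and masses are not known exactly. Their poses are not given: they have to be found in the camera images.
- tester: Contact tester, fixed: an aluminium plate 175 x 200 x 12 mm with an open nest on its +y side and a grey tower (66 x 66 mm, top 90 mm above the bench) with the plunger on its -y side. Origin under its middle, z up.
- nest (a point): Centre of the nest floor, 20 mm above the bench. x along the nest (a module's length lies along it), y across, z up. 40 mm wide between rails 5 mm thick and 6 mm high above the floor; 82 mm long between a black fixed stop at -x (24 mm wide, 25 mm high above the floor) and the contact pin at +x. A module lies well anywhere between them, flat on the floor, either way round.
- pin_tip (a point): Tip of the brass contact pin (8 mm across, 20 mm above the nest floor), which comes out of a black block (30 mm wide, 37 mm high above the floor, starting 57 mm from the nest centre at +x). As the plunger goes from its first to its second stop the pin moves 10 mm in -x; it may push the module along the nest by up to 10 mm, which is fine.
- plunger_top (a point): Centre of the top face of the tester's plunger: a round black knob 36 mm across and 12 mm thick on a steel stem, on top of the grey tower. About 128 mm above the bench when up; it moves with the plunger, straight down. In the frame of nest it stands at x 0, y -105 mm.
- plunger (a joint): Soft first stage of the plunger: the knob slides down towards the steel collar below it, 0 (up) to 14 mm (first stop); its spring pushes back with 2 N at the start and 5 N at 14 mm. Value in m.
- sleeve (a joint): Stiff second stage: once the knob is at the first stop, the steel collar (28 mm across) goes down with it, 0 (up) to 8 mm (second stop, solid); it does not start to move below 9 N and takes about 15 N (up to 2 N more when the pin pushes the module) at the second stop. The whole travel of the knob is 22 mm. Both stages spring back by themselves. Value in m.
- finished_mid (a point): Centre of the finished module, which starts in the nest: a black block 70 mm long (x), 30 mm wide (y), 40 mm high (z), with brass end plates and two brass studs (11 mm across, 9 mm high, 21 mm either side of the middle along x) on its top. 100 to 210 g. This point is 20 mm above its underside.
- fresh_mid (a point): Centre of the fresh module, standing loose on the bench: the same make as the finished one (70 x 30 x 40 mm, two brass studs 9 mm high on top, x along its length). 100 to 210 g. This point is 20 mm above its underside.
- tray_in (a point): Centre of the inner floor of the empty open grey tray (fixed), 130 mm (x) by 110 mm (y) by 22 mm high outside, walls 4 mm, floor about 5 mm thick. x along its longer side.
- other_mid (a point): Centre of another module, not to be touched: same black block 70 x 30 x 40 mm, but with one single wide brass knob (24 mm across, 9 mm high) in the middle of its top. This point is 20 mm above its underside.
- bottle: White bottle, 52 mm across and 160 mm high, not to be disturbed. Origin at its underside.
- screwdriver: Black-handled screwdriver 170 mm long, lying crosswise in front of the tester (x along it), not to be disturbed.
- jar: Small glass jar, 48 mm across and 55 mm high, towards the left side, not to be disturbed. Origin at its underside.
- weight: Brass weight, 40 mm across and 60 mm high, towards the right side, not to be disturbed. Origin at its underside.
- meter: Dark hand-held multimeter, 75 x 150 x 41 mm, lying beyond the tester, not to be disturbed. Origin at its underside. Behind it along the back edge stand instruments 90 mm high, and at the far left and right boxes 120 mm high.
- nut: Steel thumb nut, 24 mm across and 26 mm high, standing loose on the tester's plate near its front (-x) edge, between nest and tower; not to be disturbed. Origin at its underside.
- adapter: Grey plastic cylinder, 34 mm across and 70 mm high, beyond the tester on the right; not to be disturbed. Origin at its underside.
Things that resemble listed ones, but are neither listed nor needed, are in the scene too. Leave any orange or pink look-alike of the part that bears fresh_mid alone.

How it is judged:
On the way, in this order (a step that is already met when the one before it is completed fails the run):
1. the finished module stands upright in the tray, let go (x of finished_mid in the frame of tray_in between -0.055 and 0.055 m and y of finished_mid in the frame of tray_in between -0.045 and 0.045 m and z of finished_mid in the frame of tray_in between 0.015 and 0.025 m and angle between finished_mid's own z axis and vertical below 0.12 rad and contact force between finished and the fingers below 0.1 N and linear speed of finished below 0.03 m/s), for 0.2 s.
2. the fresh module lies upright in the nest, let go (x of fresh_mid in the frame of nest between -0.01 and 0.01 m and y of fresh_mid in the frame of nest between -0.008 and 0.008 m and z of fresh_mid in the frame of nest between 0.016 and 0.024 m and angle between fresh_mid's own z axis and vertical below 0.12 rad and angle between the x axis of fresh_mid and the x axis of nest, either way round below 0.2 rad and contact force between fresh and the fingers below 0.1 N and linear speed of fresh below 0.03 m/s), for 0.2 s.
3. with the fresh module in the nest, the plunger rests at its first stop for half a second (first stage beyond 11.5 mm, second stage under 3 mm) (x of fresh_mid in the frame of nest between -0.01 and 0.01 m and y of fresh_mid in the frame of nest between -0.008 and 0.008 m and z of fresh_mid in the frame of nest between 0.016 and 0.024 m and angle between fresh_mid's own z axis and vertical below 0.12 rad and angle between the x axis of fresh_mid and the x axis of nest, either way round below 0.2 rad and value of joint plunger above 0.0115 m and value of joint sleeve below 0.003 m), for 0.5 s.
4. the plunger is held at the second stop for half a second (second stage beyond 6.5 mm) (x of fresh_mid in the frame of nest between -0.01 and 0.01 m and y of fresh_mid in the frame of nest between -0.008 and 0.008 m and z of fresh_mid in the frame of nest between 0.016 and 0.024 m and angle between fresh_mid's own z axis and vertical below 0.12 rad and angle between the x axis of fresh_mid and the x axis of nest, either way round below 0.2 rad and value of joint plunger above 0.0115 m and value of joint sleeve above 0.0065 m), for 0.5 s.
At the end, for the whole second after the job is handed in: Plunger fully up (both stages under 1.5 mm); fresh module upright, at rest and along the nest on its floor, within 10 mm of its centre lengthwise and 8 mm across; finished module upright and at rest on the tray floor, within 55 mm (x) and 45 mm (y) of its centre (all of step 1 and all of step 2 and value of joint each of plunger, sleeve below 0.0015 m); the robot touches nothing.
It fails at once if the module with the wide knob is moved more than 20 mm (distance of other_mid from where it was at the start of the episode above 0.02 m).
It fails at once if the bottle, screwdriver, jar, weight, multimeter, thumb nut or grey cylinder is moved more than 20 mm (distance of any of bottle, screwdriver, jar, weight, meter, nut, adapter from where it was at the start of the episode above 0.02 m).
It fails at once if the fresh module is dropped or thrown (falls free of the gripper faster than 0.6 m/s) (linear speed of fresh above 0.6 m/s and contact force between fresh and the fingers below 0.1 N).
It fails at once if the finished module is dropped or thrown (falls free of the gripper faster than 0.6 m/s) (linear speed of finished above 0.6 m/s and contact force between finished and the fingers below 0.1 N).
It also fails if it takes over 69 s, if anything falls off the work surface, if the arm or the gripper's body presses on something with over 40 N, if the wrist force passes 120 N, or if a joint passes its speed limit or range.

## Working session

There is one attempt and no reset: what is moved stays moved. The work goes in short steps, Python scripts to look and compute and a tool call to move; the robot and the scene stay as the last step left them, time stands still between calls to the robot, and variables do not carry over. Pictures are saved under pics/ and viewed, at most 10 in all, crops included, and the job is handed in when it is done.

Besides the shell and the picture viewer there is one more tool, called after "Emit:" as a command line: name --argument value ..., lists and objects as JSON in quotes. carry_out: Moves the arm, as the interface text tells. Its arguments: {"type":"object","properties":{"plan":{"type":"array","items":{"type":"array","items":{"type":"array","items":{"type":"number"}}}},"squeeze":{"type":"number"}},"required":["plan"]}

```bash
mkdir -p pics; ls; python3 - <<'E'
from station import telemetry, optics
import cv2,numpy as np
o=telemetry.get_obs(); print({k:np.round(v,3).tolist() for k,v in o.items()})
for n in("side","top"):
    c=optics.camera(n); cv2.imwrite(f"pics/{n}0.png",cv2.resize(c["pixels"][:,:,::-1],(768,576),interpolation=cv2.INTER_CUBIC))
    print(n,c["intrinsics"],c["dist_coeffs"],c["origin"],c["rotation"])
E
```

```text
pics
{'time_s': 0.0, 'qpos': [1.082, 0.3, 1.522, 0.0, 1.321, -0.067], 'joint_vel': [0.0, -0.0, -0.003, -0.0, -0.0, -0.001], 'tau': [0.001, -53.181, -35.274, 0.071, 0.024, -0.0], 'ee_pos': [0.225, 0.502, 0.205], 'eef_rot': [-3.14, -0.0, 2.72], 'force': [-0.632, 0.154, -0.759], 'moment': [-0.021, -0.041, 0.034], 'grip_force': 0.0, 'grip_width': 0.094}
side [[468.47214954   0.         248.21745204]
 [  0.         468.47214954 190.8186489 ]
 [  0.           0.           1.        ]] [0.02415914 0.         0.         0.         0.        ] [ 0.43044612 -1.0877664   0.8801671 ] [-2.16854806  0.01032251 -0.10561516]
top [[390.29699704   0.         255.73300356]
 [  0.         390.29699704 193.22066929]
 [  0.           0.           1.        ]] [0.01492103 0.         0.         0.         0.        ] [0.42786209 0.00875073 1.15160405] [-3.02399489e+00  2.60121756e-03 -1.56778671e+00]
```

View pics/side0.png

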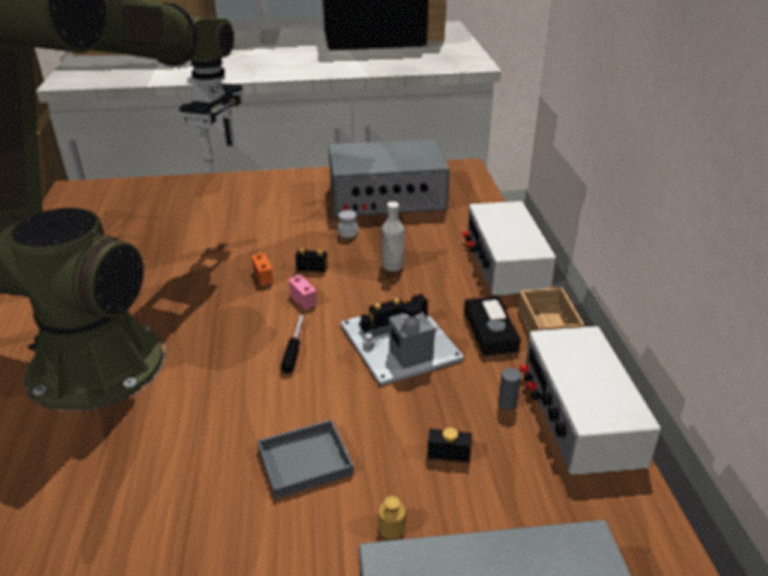

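View pics/top0.png

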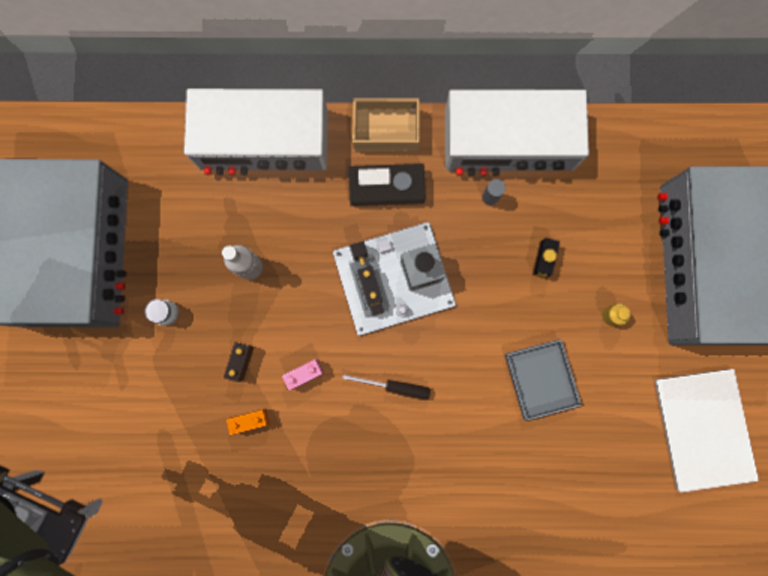

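Top view (768×576 picture). Candidates for the fresh module:
- black with two studs at (238,362): matches the description
- pink look-alike at (302,375)
- orange look-alike at (247,423)
- black with single knob at (546,257): the "other" module
- black with two studs in the nest at (368,283): the finished one

In the side view the fresh module is at (311,260) and the tray at (306,458). I'll check with close crops.

```bash
python3 - <<'E'
from station import optics
import cv2,numpy as np
T={"top":[(220,145,90,80,6),(140,220,40,40,6),(334,222,60,60,4)],"side":[(222,190,90,66,6),(188,155,40,40,6),(168,278,70,56,3.5)]}
for n,t in T.items():
    im=optics.camera(n)["pixels"][:,:,::-1]; out=np.zeros((500,800,3),np.uint8); pos=[(0,0),(545,0),(545,250)]
    for (x,y,w,h,s),(px,py) in zip(t,pos):
        c=cv2.resize(im[y:y+h,x:x+w],None,fx=s,fy=s,interpolation=cv2.INTER_CUBIC)
        c=np.clip(c.astype(float)*1.5,0,255).astype(np.uint8)
        for i in range(0,w,10): c[:4,int(i*s)]=(0,255,0)
        for i in range(0,h,10): c[int(i*s),:4]=(0,255,0)
        H,W=c.shape[:2]; H=min(H,500-py);W=min(W,800-px); out[py:py+H,px:px+W]=c[:H,:W]
    cv2.imwrite(f"pics/{n}1.png",out)
E
```

```text
(no output)
```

View pics/top1.png

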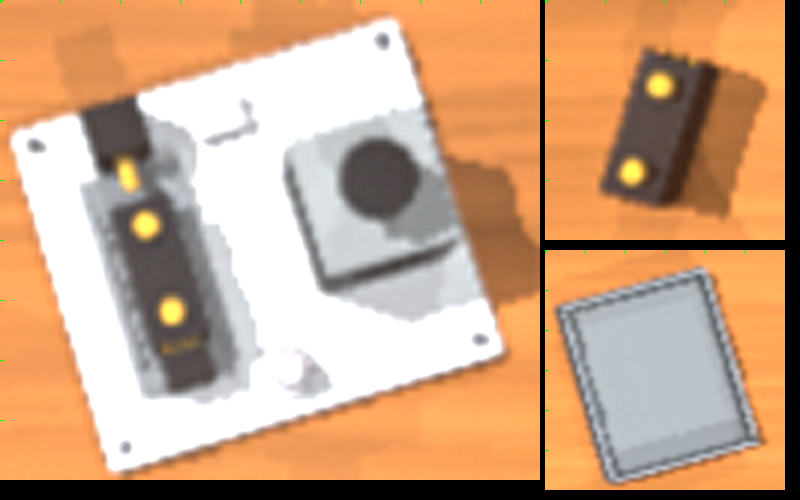

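View pics/side1.png

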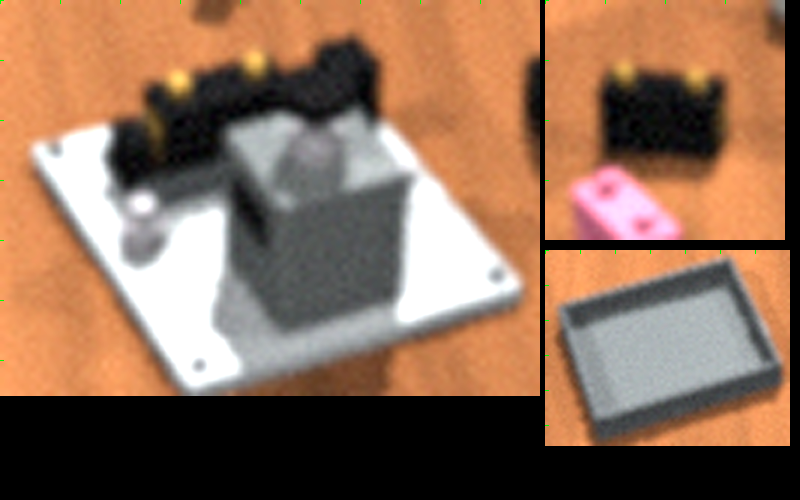

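Fresh module confirmed: the black block with two studs, top-crop studs at (659,85) and (631,173). Finished-module studs are at (146,224) and (171,311), the knob at (380,178), and the tray and plate corners are visible. Triangulating next.

```bash
cat > h.py <<'E'
import numpy as np, cv2
from scipy.spatial.transform import Rotation as R
from scipy.optimize import least_squares
from station import optics, telemetry
def cams():
    return {n:optics.camera(n) for n in("top","side")}
def ray(c,uv):
    p=cv2.undistortPoints(np.array([[uv]],float),c["intrinsics"],c["dist_coeffs"])[0,0]
    d=R.from_euler("xyz",c["rotation"]).as_matrix()@[p[0],p[1],1]; return np.array(c["origin"]),d
def atz(c,uv,z):
    o,d=ray(c,uv); return o+d*(z-o[2])/d[2]
def tri(c1,u1,c2,u2):
    a,d=ray(c1,u1);b,e=ray(c2,u2); s=np.linalg.lstsq(np.c_[d,-e],b-a,rcond=None)[0]
    p,q=a+d*s[0],b+e*s[1]; return (p+q)/2,np.linalg.norm(p-q)
def proj(c,P):
    Rm=R.from_euler("xyz",c["rotation"]).as_matrix().T
    return cv2.projectPoints(np.atleast_2d(np.asarray(P,float)),cv2.Rodrigues(Rm)[0],-Rm@np.array(c["origin"]),c["intrinsics"],c["dist_coeffs"])[0][:,0]
E
python3 - <<'E'
from h import *
C=cams();t,s=C["top"],C["side"]
np.set_printoptions(precision=4,suppress=True)
T=lambda x,y:((x+.5)/6-.5+220,(y+.5)/6-.5+145)
S=lambda x,y:((x+.5)/6-.5+222,(y+.5)/6-.5+190)
F=lambda x,y:((x+.5-545)/6-.5+140,(y+.5)/6-.5+220)
FS=lambda x,y:((x+.5-545)/6-.5+188,(y+.5)/6-.5+155)
Y=lambda x,y:((x+.5-545)/4-.5+334,(y+.5-250)/4-.5+222)
YS=lambda x,y:((x+.5-545)/3.5-.5+168,(y+.5-250)/3.5-.5+278)
def pr(n,a): print(n,*a)
for n,a,b in[("h-+",T(126,447),S(55,148)),("h--",T(480,340),S(199,365)),("h+-",T(382,41),S(497,274)),
 ("fin-",T(171,311),S(180,80)),("fin+",T(146,224),S(256,60)),("knob",T(380,178),S(315,142)),("nut",T(291,368),S(142,203)),
 ("fr+",F(659,85),FS(697,77)),("fr-",F(631,173),FS(624,70)),
 ("tr0",Y(557,308),YS(560,303)),("tr1",Y(707,270),YS(732,259)),("tr2",Y(763,441),YS(782,370)),("tr3",Y(610,480),YS(598,430))]:
    pr(n,tri(t,a,s,b))
h=[atz(t,T(*p),.012)[:2] for p in[(36,145),(382,41),(480,340),(126,447)]]
k=[atz(t,T(*p),.012)[:2] for p in[(12,132),(398,18),(505,355),(112,472)]]
for q in(h,k):
    q=np.array(q); v=q[0]+q[1]-q[2]-q[3]; w=q[0]+q[3]-q[1]-q[2]; print("plate",q.mean(0),np.arctan2(v[1],v[0]),np.arctan2(-w[0],w[1]),np.linalg.norm(v)/2,np.linalg.norm(w)/2)
q=np.array([atz(t,Y(*p),.022)[:2] for p in[(557,308),(707,270),(763,441),(610,480)]])
v=q[0]+q[1]-q[2]-q[3]; w=q[0]+q[3]-q[1]-q[2]; print("tray",q.mean(0),np.arctan2(v[1],v[0]),np.linalg.norm(v)/2,np.linalg.norm(w)/2)
print("knob@.128",atz(t,T(380,178),.128))
for n,a,b,f,z in(("fin",(146,224),(171,311),T,.069),("fresh",(659,85),(631,173),F,.049)):
    a,b=atz(t,f(*a),z),atz(t,f(*b),z);print(n,(a+b)/2,np.arctan2(*(a-b)[[1,0]]),np.linalg.norm(a-b))
E
```

```text
h-+ [0.4876 0.0559 0.0155] 0.0028034605907563113
h-- [ 0.5407 -0.1163  0.0148] 0.0037465537820590175
h+- [ 0.6895 -0.0693  0.0156] 0.004443242926622704
fin- [0.5488 0.0332 0.0689] 0.004165290891154907
fin+ [0.5889 0.0451 0.0693] 0.00282323582506604
knob [ 0.6039 -0.0623  0.0977] 0.0016863607482456645
nut [ 0.5244 -0.0234  0.0385] 0.0030131734733087126
fr+ [0.4445 0.2849 0.0475] 0.003411530226680216
fr- [0.4035 0.2964 0.0484] 0.003164035433538897
tr0 [ 0.3781 -0.2316  0.0037] 0.12067889694962977
tr1 [ 0.4525 -0.3055  0.101 ] 0.02055715568584326
tr2 [ 0.4084 -0.3578  0.0584] 0.1226359320798411
tr3 [ 0.3222 -0.28   -0.0843] 0.03144173214950528
plate [ 0.5872 -0.007 ] 0.30172197693589564 0.29788064919944174 0.15590153814900207 0.17974076881296822
plate [ 0.5869 -0.0074] 0.2952962551083679 0.2933444926782352 0.1752513198146121 0.19973955356841946
tray [ 0.3912 -0.2924] 0.28298039002389586 0.12591132153522408 0.11215321209843811
knob@.128 [ 0.5997 -0.0603  0.128 ]
fin [0.5671 0.0392 0.069 ] 0.283354622873617 0.042548848732417356
fresh [0.4223 0.2904 0.049 ] -0.27884375830181524 0.042445313730338115
```

```bash
cat >> h.py <<'E'
def delta(x,y,z,yaw=None,cur=None):
    "shift (mm) along present tool axes, and the tool-z turn (rad) to reach yaw"
    o=telemetry.get_obs(); p,r=(o["ee_pos"],o["eef_rot"]) if cur is None else cur
    M=R.from_euler("xyz",r); d=M.inv().apply(np.array([x,y,z])-p)*1000
    rv=np.zeros(3) if yaw is None else (M.inv()*R.from_euler("xyz",[np.pi,0,yaw])).as_rotvec()
    print("pos",np.round(p,4),"rot",np.round(r,4),"shift",np.round(d,1),"turn",np.round(rv,4))
E
python3 - <<'E'
from h import *
delta(.5675,.0395,.205,.294+np.pi)
C=cams();t,s=C["top"],C["side"]
Y=lambda x,y:((x+.5-545)/4-.5+334,(y+.5-250)/4-.5+222)
YS=lambda x,y:((x+.5-545)/3.5-.5+168,(y+.5-250)/3.5-.5+278)
for a,b in[((557,308),(732,259)),((707,270),(782,370)),((610,480),(560,303))]: print(tri(t,Y(*a),s,YS(*b)))
E
```

```text
pos [0.2251 0.5017 0.2053] rot [-3.1412 -0.      2.7198] shift [-5.016e+02 -2.815e+02  4.000e-01] turn [-4.000e-04 -2.000e-04 -7.158e-01]
(array([ 0.44066724, -0.22172047,  0.01705483]), np.float64(0.005628167046030333))
(array([ 0.46834402, -0.3303844 ,  0.01763831]), np.float64(0.005597105366696978))
(array([ 0.31860901, -0.25538207,  0.02205348]), np.float64(0.0034873717977223734))
```

Emit:
carry_out --plan '[[[-12,-7,0,0,0,0,62],[-24,-14,0,0,0,0,62],[-27,-15,0,0,0,0,62],[-27,-15,0,0,0,0,62],[-27,-15,0,0,0,0,62],[-27,-15,0,0,0,0,62],[-27,-15,0,0,0,0,62],[-27,-15,0,0,0,0,62],[-27,-15,0,0,0,0,62],[-27,-15,0,0,0,0,62],[-27,-15,0,0,0,0,62],[-27,-15,0,0,0,0,62],[-27,-15,0,0,0,0,62],[-27,-15,0,0,0,0,62],[-27,-15,0,0,0,0,62],[-27,-15,0,0,0,0,62],[-27,-15,0,0,0,0,62],[-27,-15,0,0,0,0,62],[-27,-15,0,0,0,0,62],[-6,-5,0,0,0,0,62]]]' --squeeze 25

```text
time_s: 2.07
ee_pos: [0.5685, 0.0364, 0.2051]
eef_rot: [-3.141, 0.0, 2.717]
force: [-0.1, 0.3, -0.0]
grip_width: 0.0622
grip_force: 0.0
```

Emit:
carry_out --plan '[[[0,0,0,0,0,-0.119,62],[0,0,0,0,0,-0.119,62],[0,0,0,0,0,-0.119,62],[0,0,0,0,0,-0.119,62],[0,0,0,0,0,-0.119,62],[0,0,0,0,0,-0.119,62],[0,0,0,0,0,0,62],[0,0,0,0,0,0,62]]]'

```text
time_s: 2.73
ee_pos: [0.5669, 0.0401, 0.2055]
eef_rot: [-3.142, 0.0, -2.853]
force: [0.3, 0.4, 0.3]
grip_width: 0.0621
grip_force: 0.0
```

```bash
python3 - <<'E'
from h import *
delta(.5675,.0395,.036,.294+np.pi)
E
```

```text
pos [0.5669 0.0401 0.2055] rot [-3.1416  0.     -2.8532] shift [ -0.4  -0.7 169.5] turn [-0.      0.     -0.0057]
```

Descend to 5 cm above the grasp height, then finish slowly.

Emit:
carry_out --plan '[[[0,0,15,0,0,0,62],[0,0,25,0,0,0,62],[0,0,25,0,0,0,62],[0,0,25,0,0,0,62],[0,0,20,0,0,0,62],[0,0,10,0,0,0,62],[0,0,10,0,0,0,62],[0,0,10,0,0,0,62],[0,0,10,0,0,0,62],[0,0,10,0,0,0,62],[0,0,9,0,0,0,62],[0,0,0,0,0,0,62],[0,0,0,0,0,0,62]]]'

```text
time_s: 3.82
ee_pos: [0.5672, 0.0403, 0.0362]
eef_rot: [3.141, -0.001, -2.849]
force: [0.7, -0.1, 0.7]
grip_width: 0.0619
grip_force: 0.0
```

Emit:
carry_out --plan '[[[0,0,0,0,0,0,50],[0,0,0,0,0,0,40],[0,0,0,0,0,0,34],[0,0,0,0,0,0,28],[0,0,0,0,0,0,20],[0,0,0,0,0,0,20],[0,0,0,0,0,0,20],[0,0,0,0,0,0,20],[0,0,0,0,0,0,20],[0,0,0,0,0,0,20]]]' --squeeze 25

```text
time_s: 4.65
ee_pos: [0.5673, 0.0402, 0.0367]
eef_rot: [-3.141, 0.0, -2.849]
force: [-0.3, -1.3, 5.2]
grip_width: 0.0298
grip_force: 25.0
```

Emit:
carry_out --plan '[[[0,0,-4,0,0,0,20],[0,0,-8,0,0,0,20],[0,0,-12,0,0,0,20],[0,0,-20,0,0,0,20],[0,0,-25,0,0,0,20],[0,0,-25,0,0,0,20],[0,0,-25,0,0,0,20],[0,0,-20,0,0,0,20],[0,0,-11,0,0,0,20],[0,0,0,0,0,0,20],[0,0,0,0,0,0,20]]]'

```text
time_s: 5.57
ee_pos: [0.5671, 0.0403, 0.1863]
eef_rot: [-3.142, 0.0, -2.849]
force: [-0.1, -0.1, -2.6]
grip_width: 0.0297
grip_force: 25.0
```

```bash
python3 - <<'E'
from h import *
delta(.3912,-.2924,.187,3.0)
C=cams(); a=cv2.resize(C["side"]["pixels"][120:270,190:340,::-1],(400,400)); b=cv2.resize(C["top"]["pixels"][120:270,200:350,::-1],(400,400)); cv2.imwrite("pics/lift.png",np.hstack([a,b]))
E
```

```text
pos [0.5671 0.0403 0.1863] rot [-3.1415e+00  2.0000e-04 -2.8494e+00] shift [ 264.3 -268.    -0.7] turn [-0.000e+00  2.000e-04  4.338e-01]
```

View pics/lift.png

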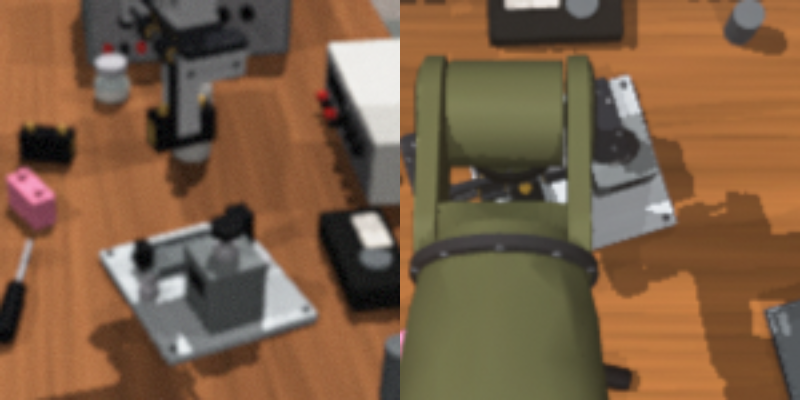

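The side crop shows the finished module held level at (180,130), with the nest empty. On to the tray.

Emit:
carry_out --plan '[[[8,-8,0,0,0,0,20],[16,-16,0,0,0,0,20],[20,-20,0,0,0,0,20],[20,-20,0,0,0,0,20],[20,-20,0,0,0,0,20],[20,-20,0,0,0,0,20],[20,-20,0,0,0,0,20],[20,-20,0,0,0,0,20],[20,-20,0,0,0,0,20],[20,-20,0,0,0,0,20],[20,-20,0,0,0,0,20],[20,-20,0,0,0,0,20],[20,-20,0,0,0,0,20],[14,-16,0,0,0,0,20],[6,-8,0,0,0,0,20],[0,0,0,0,0,0,20]]]'

```text
time_s: 7.0
ee_pos: [0.3943, -0.289, 0.1857]
eef_rot: [-3.139, -0.007, -2.859]
force: [0.0, -0.7, -1.1]
grip_width: 0.0296
grip_force: 25.0
```

Emit:
carry_out --plan '[[[0,0,0,0,0,0.07,20],[0,0,0,0,0,0.1,20],[0,0,0,0,0,0.1,20],[0,0,0,0,0,0.1,20],[0,0,0,0,0,0.064,20],[0,0,15,0,0,0,20],[0,0,20,0,0,0,20],[0,0,20,0,0,0,20],[0,0,20,0,0,0,20],[0,0,20,0,0,0,20],[0,0,15,0,0,0,20],[0,0,0,0,0,0,20],[0,0,0,0,0,0,20]]]'

```text
time_s: 8.08
ee_pos: [0.3948, -0.2877, 0.0762]
eef_rot: [-3.137, -0.005, 2.994]
force: [0.2, -0.6, -0.9]
grip_width: 0.0297
grip_force: 25.0
```

```bash
python3 - <<'E'
from h import *
delta(.3912,-.2924,.0217,3.0)
C=cams(); a=cv2.resize(C["side"]["pixels"][220:350,140:270,::-1],(400,400)); b=cv2.resize(C["top"]["pixels"][190:320,300:430,::-1],(400,400)); cv2.imwrite("pics/tray.png",np.hstack([a,b]))
E
```

```text
pos [ 0.3948 -0.2877  0.0762] rot [-3.1368 -0.0048  2.9939] shift [ 2.6 -5.  54.5] turn [-0.0048 -0.0048 -0.006 ]
```

View pics/tray.png

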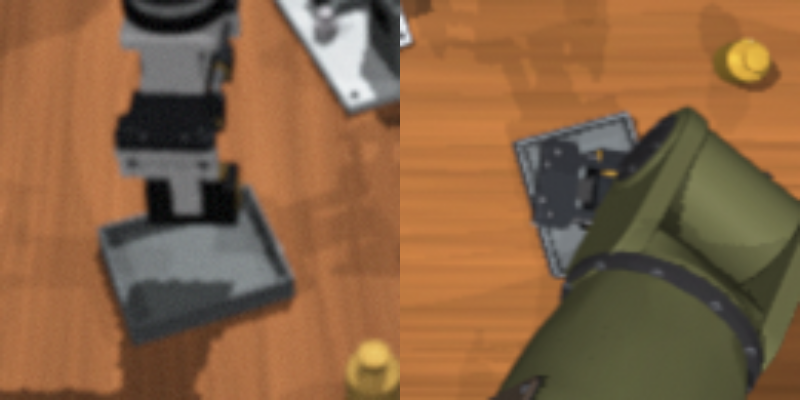

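The module is over the tray, clear of the walls. Lower it slowly.

Emit:
carry_out --plan '[[[2.6,-5,0,-0.005,-0.005,-0.006,20],[0,0,8,0,0,0,20],[0,0,10,0,0,0,20],[0,0,10,0,0,0,20],[0,0,8,0,0,0,20],[0,0,6,0,0,0,20],[0,0,4,0,0,0,20],[0,0,3,0,0,0,20],[0,0,2,0,0,0,20],[0,0,2,0,0,0,20],[0,0,0,0,0,0,20],[0,0,0,0,0,0,20],[0,0,0,0,0,0,20]]]'

```text
time_s: 9.27
ee_pos: [0.3916, -0.2933, 0.0237]
eef_rot: [-3.141, 0.002, 2.998]
force: [-0.0, 0.2, -1.2]
grip_width: 0.0298
grip_force: 25.0
```

Emit:
carry_out --plan '[[[0,0,0.7,0,0,0,20],[0,0,0.7,0,0,0,20],[0,0,0.4,0,0,0,20],[0,0,0,0,0,0,20],[0,0,0,0,0,0,20]]]'

```text
time_s: 9.68
ee_pos: [0.3915, -0.2932, 0.0217]
eef_rot: [-3.141, 0.001, 2.998]
force: [-0.4, -0.1, -1.9]
grip_width: 0.0301
grip_force: 25.0
```

Emit:
carry_out --plan '[[[0,0,0.5,0,0,0,20],[0,0,0.5,0,0,0,20],[0,0,0,0,0,0,20],[0,0,0,0,0,0,20]]]'

```text
time_s: 10.02
ee_pos: [0.3916, -0.2932, 0.0207]
eef_rot: [-3.141, 0.002, 2.998]
force: [0.2, -0.1, -1.3]
grip_width: 0.0295
grip_force: 25.0
```

Emit:
carry_out --plan '[[[0,0,0.5,0,0,0,20],[0,0,0.5,0,0,0,20],[0,0,0,0,0,0,20],[0,0,0,0,0,0,20]]]'

```text
time_s: 10.35
ee_pos: [0.3916, -0.2933, 0.0206]
eef_rot: [-3.141, 0.002, 2.998]
force: [-5.1, 3.9, 15.1]
grip_width: 0.0299
grip_force: 25.0
```

Contact. Release gently and retreat.

Emit:
carry_out --plan '[[[0,0,-0.5,0,0,0,20],[0,0,0,0,0,0,30],[0,0,0,0,0,0,35],[0,0,0,0,0,0,42],[0,0,0,0,0,0,50],[0,0,0,0,0,0,54],[0,0,0,0,0,0,54],[0,0,0,0,0,0,54],[0,0,-8,0,0,0,54],[0,0,-15,0,0,0,54],[0,0,-25,0,0,0,54],[0,0,-30,0,0,0,54],[0,0,-30,0,0,0,54],[0,0,-30,0,0,0,54],[0,0,-25,0,0,0,54],[0,0,-10,0,0,0,54],[0,0,0,0,0,0,54],[0,0,0,0,0,0,54]]]'

```text
time_s: 11.85
ee_pos: [0.3911, -0.2929, 0.1925]
eef_rot: [-3.141, 0.001, 2.998]
force: [-0.9, 0.3, -0.8]
grip_width: 0.054
grip_force: 0.0
```

```bash
python3 - <<'E'
from h import *
delta(.4223,.2904,.195,2.863)
E
```

```text
pos [ 0.3911 -0.2929  0.1925] rot [-3.141e+00  1.300e-03  2.998e+00] shift [ 52.6 581.8  -2.9] turn [-0.0005  0.0013  0.135 ]
```

Emit:
carry_out --plan '[[[1,12,0,0,0,0.03,62],[2,25,0,0,0,0.035,62],[3,32,0,0,0,0.035,62],[3,32,0,0,0,0.035,62],[1,32,0,0,0,0,62],[0,33,0,0,0,0,62],[0,33,0,0,0,0,62],[0,33,0,0,0,0,62],[0,33,0,0,0,0,62],[0,33,0,0,0,0,62],[-2,33,0,0,0,0,62],[-2,33,0,0,0,0,62],[-2,33,0,0,0,0,62],[-2,33,0,0,0,0,62],[-2,33,0,0,0,0,62],[-2,33,0,0,0,0,62],[-2,33,0,0,0,0,62],[-2,33,0,0,0,0,62],[0,10,0,0,0,0,62],[0,0,0,0,0,0,62]]]'

```text
time_s: 13.52
ee_pos: [0.5462, 0.2579, 0.1901]
eef_rot: [-3.139, -0.001, 2.865]
force: [-0.7, 0.4, 0.6]
grip_width: 0.062
grip_force: 0.0
```

```bash
python3 - <<'E'
from h import *
delta(.4225,.2904,.018,2.863)
C=cams(); a=cv2.resize(C["side"]["pixels"][265:345,160:260,::-1],(400,320)); b=cv2.resize(C["top"]["pixels"][210:290,320:420,::-1],(400,320)); cv2.imwrite("pics/tray2.png",np.hstack([a,b]))
E
```

```text
pos [0.5462 0.2579 0.1901] rot [-3.1389e+00 -1.4000e-03  2.8653e+00] shift [127.7  -2.1 172.3] turn [-0.0027 -0.0014  0.0023]
```

View pics/tray2.png

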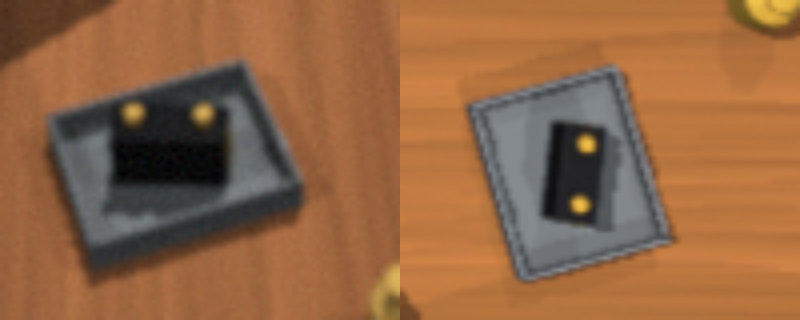

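The finished module stands upright in mid-tray, with studs at (586,144) and (580,204) in the right-hand tile. I turned early, so the position drifted; correcting over the fresh module.

Emit:
carry_out --plan '[[[10,0,0,0,0,0,62],[22,0,0,0,0,0,62],[27,0,0,0,0,0,62],[27,0,0,0,0,0,62],[25,-1,0,0,0,0,62],[12,-1,0,0,0,0,62],[5,0,0,0,0,0,62],[0,0,15,0,0,0,62],[0,0,25,0,0,0,62],[0,0,25,0,0,0,62],[0,0,20,0,0,0,62],[0,0,10,-0.003,-0.001,0.002,62],[0,0,0,0,0,0,62],[0,0,0,0,0,0,62]]]'

```text
time_s: 14.78
ee_pos: [0.4238, 0.289, 0.0977]
eef_rot: [3.14, 0.002, 2.86]
force: [-0.1, 0.0, 0.8]
grip_width: 0.0622
grip_force: 0.0
```

```bash
python3 - <<'E'
from h import *
delta(.4225,.2904,.0165,2.863)
C=cams(); a=cv2.resize(C["side"]["pixels"][130:230,160:260,::-1],(400,400)); b=cv2.resize(C["top"]["pixels"][190:290,110:210,::-1],(400,400)); cv2.imwrite("pics/fresh.png",np.hstack([a,b]))
E
```

```text
pos [0.4238 0.289  0.0977] rot [3.1395e+00 2.4000e-03 2.8601e+00] shift [ 1.9  0.8 81.2] turn [ 0.0021  0.0024 -0.0029]
```

View pics/fresh.png

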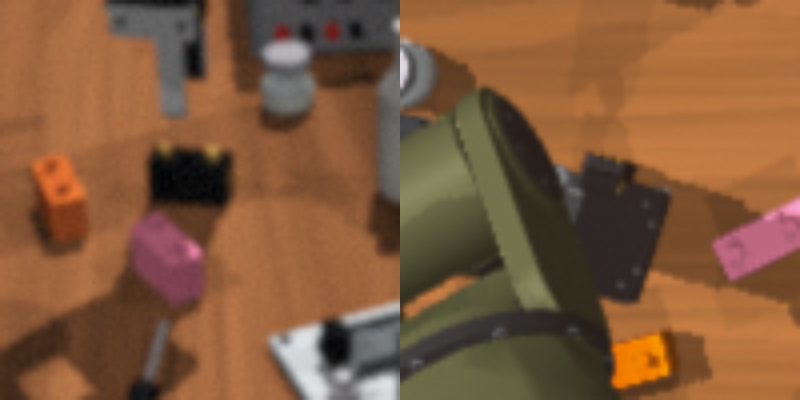

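Fingers are centred over the fresh module (side crop 190,175); pink and orange are clear. Descend and grip.

Emit:
carry_out --plan '[[[1.9,0.8,5,0.002,0.002,-0.003,62],[0,0,12,0,0,0,62],[0,0,15,0,0,0,62],[0,0,15,0,0,0,62],[0,0,12,0,0,0,62],[0,0,10,0,0,0,62],[0,0,7,0,0,0,62],[0,0,5,0,0,0,62],[0,0,0,0,0,0,62],[0,0,0,0,0,0,50],[0,0,0,0,0,0,40],[0,0,0,0,0,0,34],[0,0,0,0,0,0,28],[0,0,0,0,0,0,20],[0,0,0,0,0,0,20],[0,0,0,0,0,0,20],[0,0,0,0,0,0,20],[0,0,0,0,0,0,20]]]' --squeeze 25

```text
time_s: 16.38
ee_pos: [0.4219, 0.2909, 0.0169]
eef_rot: [3.141, 0.001, 2.864]
force: [-1.6, -0.3, 5.0]
grip_width: 0.0295
grip_force: 25.0
```

Emit:
carry_out --plan '[[[0,0,-4,0,0,0,20],[0,0,-8,0,0,0,20],[0,0,-12,0,0,0,20],[0,0,-20,0,0,0,20],[0,0,-25,0,0,0,20],[0,0,-25,0,0,0,20],[0,0,-25,0,0,0,20],[0,0,-20,0,0,0,20],[0,0,-20,0,0,0,20],[0,0,-11,0,0,0,20],[0,0,0,0,0,0,20],[0,0,0,0,0,0,20]]]'

```text
time_s: 17.38
ee_pos: [0.4216, 0.2907, 0.1864]
eef_rot: [3.141, 0.001, 2.864]
force: [-0.1, -0.3, -2.1]
grip_width: 0.0297
grip_force: 25.0
```

```bash
python3 - <<'E'
from h import *
delta(.5685,.0402,.19,.294+np.pi)
C=cams(); a=cv2.resize(C["side"]["pixels"][90:220,160:290,::-1],(400,400)); cv2.imwrite("pics/frlift.png",a)
E
```

```text
pos [0.4216 0.2907 0.1864] rot [3.1411e+00 7.0000e-04 2.8640e+00] shift [-210.  -200.7   -3.6] turn [ 3.000e-04  8.000e-04 -5.716e-01]
```

View pics/frlift.png

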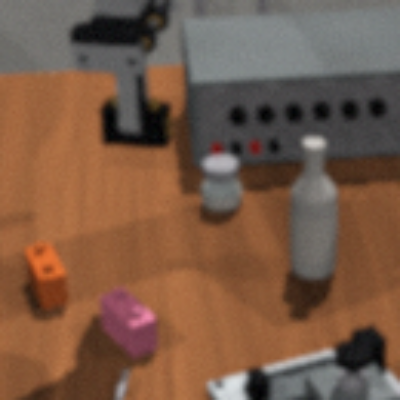

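The fresh module is held level (135,120). Carry it to above the nest, then turn.

Emit:
carry_out --plan '[[[-6,-6,0,0,0,0,20],[-14,-13,0,0,0,0,20],[-20,-19,0,0,0,0,20],[-20,-19,0,0,0,0,20],[-20,-19,0,0,0,0,20],[-20,-19,0,0,0,0,20],[-20,-19,0,0,0,0,20],[-20,-19,0,0,0,0,20],[-20,-19,0,0,0,0,20],[-20,-19,0,0,0,0,20],[-16,-15,0,0,0,0,20],[-9,-9,0,0,0,0,20],[-5,-6,0,0,0,0,20],[0,0,0,0,0,0,20]]]'

```text
time_s: 18.65
ee_pos: [0.5686, 0.039, 0.186]
eef_rot: [3.141, -0.0, 2.863]
force: [0.1, -0.3, -1.6]
grip_width: 0.0296
grip_force: 25.0
```

Emit:
carry_out --plan '[[[0,0,0,0,0,-0.07,20],[0,0,0,0,0,-0.1,20],[0,0,0,0,0,-0.1,20],[0,0,0,0,0,-0.1,20],[0,0,0,0,0,-0.1,20],[0,0,0,0,0,-0.072,20],[0,0,0,0,0,-0.03,20],[0,0,0,0,0,0,20],[0,0,0,0,0,0,20],[0,0,0,0,0,0,20]]]'

```text
time_s: 19.48
ee_pos: [0.5683, 0.0405, 0.1867]
eef_rot: [3.141, 0.001, -2.848]
force: [1.2, 0.5, -1.6]
grip_width: 0.03
grip_force: 25.0
```

```bash
python3 - <<'E'
from h import *
delta(.5685,.0402,.0369,.294+np.pi)
E
```

```text
pos [0.5683 0.0405 0.1867] rot [ 3.1414e+00  7.0000e-04 -2.8478e+00] shift [  0.   -0.4 149.8] turn [ 0.0002  0.0007 -0.0002]
```

Emit:
carry_out --plan '[[[0,-0.4,10,0,0,0,20],[0,0,20,0,0,0,20],[0,0,25,0,0,0,20],[0,0,25,0,0,0,20],[0,0,20,0,0,0,20],[0,0,12,0,0,0,20],[0,0,8,0,0,0,20],[0,0,6,0,0,0,20],[0,0,6,0,0,0,20],[0,0,5,0,0,0,20],[0,0,4,0,0,0,20],[0,0,3,0,0,0,20],[0,0,2,0,0,0,20],[0,0,2,0,0,0,20],[0,0,0.8,0,0,0,20],[0,0,0,0,0,0,20],[0,0,0,0,0,0,20]]]'

```text
time_s: 20.9
ee_pos: [0.5689, 0.0396, 0.0381]
eef_rot: [3.142, 0.001, -2.847]
force: [-0.2, 0.7, -1.2]
grip_width: 0.0297
grip_force: 25.0
```

Emit:
carry_out --plan '[[[0,0,0.5,0,0,0,20],[0,0,0.5,0,0,0,20],[0,0,0.5,0,0,0,20],[0,0,0,0,0,0,20],[0,0,0,0,0,0,20]]]'

```text
time_s: 21.32
ee_pos: [0.5689, 0.0396, 0.0369]
eef_rot: [-3.142, 0.001, -2.847]
force: [-1.8, -0.1, 5.9]
grip_width: 0.0298
grip_force: 25.0
```

Seated: contact came at the expected height. Release and rise clear of the knob.

Emit:
carry_out --plan '[[[0,0,-0.2,0,0,0,28],[0,0,0,0,0,0,33],[0,0,0,0,0,0,40],[0,0,0,0,0,0,48],[0,0,0,0,0,0,54],[0,0,0,0,0,0,54],[0,0,0,0,0,0,54],[0,0,-8,0,0,0,54],[0,0,-15,0,0,0,54],[0,0,-25,0,0,0,54],[0,0,-30,0,0,0,54],[0,0,-30,0,0,0,54],[0,0,-30,0,0,0,30],[0,0,-10,0,0,0,0],[0,0,0,0,0,0,0],[0,0,0,0,0,0,0]]]'

```text
time_s: 22.65
ee_pos: [0.5685, 0.0396, 0.1842]
eef_rot: [3.141, 0.001, -2.847]
force: [-0.6, -0.5, -0.8]
grip_width: 0.0307
grip_force: 0.0
```

```bash
python3 - <<'E'
from h import *
delta(.6005,-.0605,.15)
C=cams(); a=cv2.resize(C["side"]["pixels"][180:260,210:310,::-1],(400,320));cv2.imwrite("pics/nest.png",a)
E
```

```text
pos [0.5685 0.0396 0.1842] rot [ 3.1415e+00  7.0000e-04 -2.8472e+00] shift [  -1.6 -105.1   34.2] turn [0. 0. 0.]
```

View pics/nest.png

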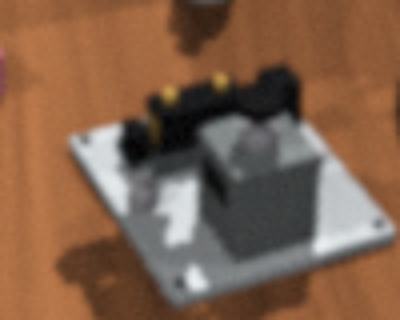

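The module sits flat in the nest between stop and pin (studs at (172,96) and (222,82)). Move over the plunger with fingers shut.

Emit:
carry_out --plan '[[[0,-8,0,0,0,0,0],[-1,-18,0,0,0,0,0],[-0.6,-22,0,0,0,0,0],[0,-22,0,0,0,0,0],[0,-18,0,0,0,0,0],[0,-12,0,0,0,0,0],[0,-5,0,0,0,0,0],[0,0,10,0,0,0,0],[0,0,15,0,0,0,0],[0,0,12,0,0,0,0],[0,0,8,0,0,0,0],[0,0,0,0,0,0,0],[0,0,0,0,0,0,0]]]'

```text
time_s: 23.83
ee_pos: [0.6006, -0.06, 0.1393]
eef_rot: [3.141, 0.0, -2.847]
force: [-0.0, 0.2, 0.4]
grip_width: 0.0002
grip_force: 0.0
```

Emit:
carry_out --plan '[[[0,0,4,0,0,0,0],[0,0,4,0,0,0,0],[0,0,2,0,0,0,0],[0,0,2,0,0,0,0],[0,0,2,0,0,0,0],[0,0,2,0,0,0,0],[0,0,0,0,0,0,0],[0,0,0,0,0,0,0]]]'

```text
time_s: 24.5
ee_pos: [0.6008, -0.0604, 0.1237]
eef_rot: [3.142, 0.001, -2.847]
force: [-0.6, -0.2, 3.2]
grip_width: 0.0003
grip_force: 1.3
```

Emit:
carry_out --plan '[[[0,0,1.5,0,0,0,0],[0,0,1.5,0,0,0,0],[0,0,1.5,0,0,0,0],[0,0,1.5,0,0,0,0],[0,0,0,0,0,0,0],[0,0,0,0,0,0,0]]]'

```text
time_s: 25.0
ee_pos: [0.6007, -0.0604, 0.1176]
eef_rot: [3.141, 0.001, -2.847]
force: [-1.4, 0.1, 3.3]
grip_width: 0.0003
grip_force: 1.9
```

Emit:
carry_out --plan '[[[0,0,0.8,0,0,0,0],[0,0,0.8,0,0,0,0],[0,0,0.7,0,0,0,0],[0,0,0,0,0,0,0],[0,0,0,0,0,0,0]]]'

```text
time_s: 25.42
ee_pos: [0.6008, -0.0604, 0.1153]
eef_rot: [3.142, 0.001, -2.847]
force: [-0.6, 0.2, 3.9]
grip_width: 0.0005
grip_force: 2.2
```

Emit:
carry_out --plan '[[[0,0,0.5,0,0,0,0],[0,0,0.5,0,0,0,0],[0,0,0,0,0,0,0],[0,0,0,0,0,0,0],[0,0,0,0,0,0,0]]]'

```text
time_s: 25.83
ee_pos: [0.6008, -0.0604, 0.1143]
eef_rot: [3.142, 0.001, -2.847]
force: [-1.0, 1.1, 5.3]
grip_width: 0.0005
grip_force: 2.5
```

Emit:
carry_out --plan '[[[0,0,0.4,0,0,0,0],[0,0,0.4,0,0,0,0],[0,0,0,0,0,0,0],[0,0,0,0,0,0,0],[0,0,0,0,0,0,0]]]'

```text
time_s: 26.25
ee_pos: [0.6008, -0.0604, 0.1139]
eef_rot: [-3.141, 0.001, -2.847]
force: [-2.8, 0.4, 9.0]
grip_width: 0.0003
grip_force: 4.2
```

First stop reached: the force jumped to about 9 N. Pause there for over a second.

Emit:
carry_out --plan '[[[0,0,0,0,0,0,0],[0,0,0,0,0,0,0],[0,0,0,0,0,0,0],[0,0,0,0,0,0,0],[0,0,0,0,0,0,0],[0,0,0,0,0,0,0],[0,0,0,0,0,0,0],[0,0,0,0,0,0,0],[0,0,0,0,0,0,0],[0,0,0,0,0,0,0],[0,0,0,0,0,0,0],[0,0,0,0,0,0,0],[0,0,0,0,0,0,0],[0,0,0,0,0,0,0],[0,0,0,0,0,0,0]]]'

```text
time_s: 27.5
ee_pos: [0.6008, -0.0605, 0.1139]
eef_rot: [-3.141, 0.001, -2.847]
force: [-3.3, 1.2, 8.6]
grip_width: 0.0005
grip_force: 4.2
```

Emit:
carry_out --plan '[[[0,0,1,0,0,0,0],[0,0,1,0,0,0,0],[0,0,1,0,0,0,0],[0,0,1,0,0,0,0],[0,0,1,0,0,0,0],[0,0,1,0,0,0,0],[0,0,1,0,0,0,0],[0,0,0,0,0,0,0],[0,0,0,0,0,0,0],[0,0,0,0,0,0,0]]]'

```text
time_s: 28.33
ee_pos: [0.6009, -0.0605, 0.1074]
eef_rot: [-3.141, 0.002, -2.847]
force: [-4.7, 1.4, 13.7]
grip_width: 0.0006
grip_force: 6.6
```

Emit:
carry_out --plan '[[[0,0,0.5,0,0,0,0],[0,0,0.5,0,0,0,0],[0,0,0.4,0,0,0,0],[0,0,0.4,0,0,0,0],[0,0,0,0,0,0,0],[0,0,0,0,0,0,0]]]'

```text
time_s: 28.83
ee_pos: [0.601, -0.0605, 0.1061]
eef_rot: [-3.141, 0.002, -2.847]
force: [-6.0, 1.9, 15.8]
grip_width: 0.0005
grip_force: 8.4
```

Second stop (22 mm of travel, about 16 N). Hold, then let it spring back and retreat.

Emit:
carry_out --plan '[[[0,0,0.2,0,0,0,0],[0,0,0,0,0,0,0],[0,0,0,0,0,0,0],[0,0,0,0,0,0,0],[0,0,0,0,0,0,0],[0,0,0,0,0,0,0],[0,0,0,0,0,0,0],[0,0,0,0,0,0,0],[0,0,0,0,0,0,0],[0,0,0,0,0,0,0],[0,0,0,0,0,0,0],[0,0,0,0,0,0,0],[0,0,0,0,0,0,0],[0,0,0,0,0,0,0],[0,0,0,0,0,0,0]]]'

```text
time_s: 30.08
ee_pos: [0.601, -0.0605, 0.1061]
eef_rot: [-3.141, 0.002, -2.847]
force: [-6.4, 1.5, 17.4]
grip_width: 0.0007
grip_force: 9.1
```

Emit:
carry_out --plan '[[[0,0,-3,0,0,0,0],[0,0,-4,0,0,0,0],[0,0,-4,0,0,0,0],[0,0,-4,0,0,0,0],[0,0,-4,0,0,0,0],[0,0,-4,0,0,0,0],[0,0,-8,0,0,0,0],[0,0,-15,0,0,0,0],[0,0,-20,0,0,0,0],[0,0,-20,0,0,0,0],[0,0,-10,0,0,0,0],[0,0,0,0,0,0,0],[0,0,0,0,0,0,0],[0,0,0,0,0,0,0]]]'

```text
time_s: 31.25
ee_pos: [0.6002, -0.0604, 0.1991]
eef_rot: [3.141, -0.001, -2.847]
force: [0.5, -0.1, 1.0]
grip_width: 0.0005
grip_force: 0.0
```

```bash
python3 - <<'E'
from h import *
o=telemetry.get_obs()
c=optics.camera("side"); im=cv2.cvtColor(c["pixels"],cv2.COLOR_RGB2HSV)
# brass studs in the nest: blobs near the earlier side positions
x,y=225,188; m=cv2.inRange(im[y:y+25,x:x+60],(15,120,110),(35,255,255))
n,_,st,ce=cv2.connectedComponentsWithStats(m)
print([(s[4],(e+[x,y]).round(1)) for s,e in zip(st[1:],ce[1:])])
nx=np.array([.5692,.0402]);u=np.array([np.cos(.294),np.sin(.294)])
for dx in(-.006,-.003,0,.003): print(dx,[proj(c,[*(nx+u*(dx+s)),.066])[0].round(1) for s in(-.021,.021)])
E
```

```text
[(np.int32(14), array([263.6, 199.8])), (np.int32(14), array([250.8, 203.4]))]
-0.006 [array([249.1, 204.1]), array([262. , 200.8])]
-0.003 [array([250. , 203.9]), array([262.9, 200.6])]
0 [array([251. , 203.6]), array([263.8, 200.3])]
0.003 [array([251.9, 203.4]), array([264.8, 200.1])]
```

The fresh module is still central in the nest. Handing in.

```bash
python3 -c "
from station import ctrl; print(ctrl.hand_in())"
```

```text
the job is handed in; nothing more can be done
None
```

The job is handed in, with no verdict returned: the finished module stands in the tray, the fresh one is in the nest, and the plunger was held for over a second at each stop and then released, with nothing else touched as far as the pictures show.

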